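# Charge the glaze ball mill

### The job

Two pieces of the mill's porcelain grinding charge are loose on the bench: a ball and a short cylinder, both of which roll off easily. Put both in the charging tray with the three balls already there and let go of them; then lift the tray by its red handle so that all five pieces roll into the mill's hopper, and lower the tray gently all the way back down (do not let it drop). Leave the other things on the bench where they are.

Things in the scene. Friction and masses are not known exactly. Their poses are not given: they have to be found in the camera images.
- mill: Bench ball mill, fixed: blue base with white drum, before it (robot side) a steel open hopper, then a hinged charging tray. Origin on the bench straight below the tray's hinge; x points from tray to hopper, z up. Hinge axis parallel to y, 108 mm above the origin.
- hopper (a point): Middle of the top of the hopper's near wall, just under the tray's hinge, 100 mm above the bench; axes as the mill's. The hopper reaches from here 170 mm along +x and is 200 mm wide (y), walls 4 mm, floor 20 mm above the bench; near wall 100 mm high, side walls 150 mm, far wall 170 mm.
- tray (a joint): Tray hinge, rad: 0 = down on its stop, where it rests; grows to 1.2 as the handle end is lifted. Nearly frictionless: the tray (350 g) falls shut if let go. Loaded, the handle takes about 4 N to lift. Above 0.1 the bed slopes down into the hopper; at 0.8 everything runs out.
- tray_bed (a point): Point on the green metal tray's bed, mid-width, 70 mm from the hinge; x along the bed to the hopper, y left, z normal. Bed 186 mm wide inside, from the rear wall (x -143 mm) to an open front edge over the hopper (x +88 mm); rear and side walls 40 mm high. Tray down, it slopes 0.1 rad down to the rear, so pieces laid on it roll back to the rear wall where the other balls lie.
- tray_handle (a point): Middle of the red handle at the tray's rear: round bar 12 mm thick, 110 mm long, parallel to the hinge, 48 mm behind the rear wall, 265 mm from the hinge along the bed and 34 mm above it. About 115 mm above the bench with the tray down, free space beneath. Axes as tray_bed.
- ball_center (a point): centre of the loose white porcelain ball on the bench, 36 mm diameter, 60 g; rolls at a touch
- roller_center (a point): centre of the loose white porcelain cylinder lying on its side on the bench, 32 mm diameter, 46 mm long, about 90 g; its own x axis is the cylinder's axis; rolls at a touch across that axis
- ball1_center (a point): centre of one of the three porcelain balls (36 mm diameter, 60 g) already waiting in the tray, along its rear wall (the handle end)
- ball2_center (a point): centre of one of the three porcelain balls (36 mm diameter, 60 g) already waiting in the tray, along its rear wall (the handle end)
- ball3_center (a point): centre of one of the three porcelain balls (36 mm diameter, 60 g) already waiting in the tray, along its rear wall (the handle end)
- glaze_jar: bystander: closed jar with blue cap, 56 mm diameter, 70 mm high; origin under its centre
- paint_cup: bystander: open white cup, 60 mm diameter, 65 mm high; origin under its centre
- bowl: bystander: terracotta bowl, 110 mm diameter, 45 mm high; origin under its centre
- brush: bystander: brush lying flat, 190 mm long along its x axis
- kiln_prop: bystander: terracotta-coloured post, 40 mm diameter, 60 mm high, standing; origin under its centre
Not all that is in view belongs to the job. What is shaped like the part that bears ball_center but orange or purple is not meant.

How it is judged:
By the outcome, as a careful person would: the job done as asked, in the order asked, and still so for the second after the job is handed in, with the robot touching nothing.
It also fails if it takes over 72 s, if anything falls off the work surface, if the arm or the gripper's body presses on something with over 40 N, if the wrist force passes 120 N, or if a joint passes its speed limit or range.

### The arm

A 6-joint arm with a two-finger parallel gripper is mounted at the origin on the work surface. World frame = base frame: x ahead of the robot, y to its left, z up, the work surface at z = 0. Lengths are in mm, angles in rad, forces in N, time in s.
With the tool pointing down it reaches from about 400 to 825 mm from the base axis. Payload 7 kg.
Tool frame: the origin (TCP) lies between the finger pads; the fingertips stand 19 mm ahead of it and the grasp point (between the pads) is the TCP; z points along the fingers, y is the line along which they close (so a half turn about z gives the same grasp; the last joint's range is limited). The gripper opens to 88 mm and grips with 3 to 60 N. Pads are 19 mm wide; open, the fingers measure 130 mm over their backs; the gripper's body (78 mm by 193 mm) begins 47 mm behind the grasp point.
Start: joints at [0.288, 0.359, 0.012, 0, -1.224, -0.288], TCP at [674.978, -0.019, 245.561] pointing down, gripper open.
Joint ranges: [-3.07, 3.07], [-1.43, 2.12], [-1.02, 1.25], [-3.03, 1.67], [-3.05, -0], [-3.03, 3.03]. Speed limits (rad/s): [2.39, 2.39, 3.01, 3.14, 3.14, 3.14].

### API

Orientations are given as a 3x3 rotation matrix whose columns are the frame's x, y, z axes.
In Python, from rig import * gives the robot as it stands. The module is installed in compiled form; this text tells all that it offers.
- The arm moves only by the tool jog_arm, never from a script. Its argument "deltas" is text: rows parted by semicolons, each of 5 numbers parted by spaces: the closure in counts, from 0 (fully open) to 255 (shut), then the shift along the tool's x, y, z in m, then the turn about the tool's z in rad. A call has 1 to 10 rows; each row shifts and turns the commanded pose from where the row before left it, along the tool's axes as they then stand; what a row does not reach is not made up. A row lasts 1/12 s, in which the tool goes at most 41.7 mm and 7.16 degrees, less where a joint would pass 70% of its speed; a pose out of reach is approached as far as the arm can. A call with a gripper value outside its range is refused whole. The fingers move at their own pace and stop on an object; "grip_force" is the grip in N (left out, the last holds). Time passes only in rows, so rows that do not move let the fingers close. It gives the time, the measured TCP pose, the force, the opening and the grip force at its end, in the units of the state.
- observe(): the state, without advancing time (a new reading comes with each control period).
- capture(name): name is "scene" or "side" or "wrist"; returns (picture, depth): 480x640x3 uint8, red, green, blue; 480x640 float32, mm along the optical axis (not along the pixel's ray), 0 where there is no reading.
- camera_params(name): a dict with "fx", "fy", "cx", "cy" (pixels), "cam_to_world" (4x4, takes a point from camera to world coordinates). Camera axes: x right, y up, looking along -z (the intrinsics and any distortion apply to the point x, -y, -z); pixel columns grow to the right and rows downward; lengths in mm; the calibration is good to about 2 mm. The wrist camera is an equidistant fisheye: a pixel r from the principal point sees the ray r / f radians off the axis. A picture is of the moment at which its call begins: read the wrist's pose just before it. camera_params takes no time and is no camera call; for the wrist camera it gives the pose at the moment of the call.
- finish_job(): hands the job in; it is judged then, once.
The state is a dict: "t": time; "joint_pos": joint angles; "joint_velocities": joint speeds; "effort": joint torques, N m; "ee_pos": TCP position; "tcp_rot": TCP orientation; "force": force on the tool from outside, world axes, zero at the start; "moment": the same for the moment, N m; "finger_gap": opening from 0.0 (shut) to 1.0 (fully open); "grip_force": force on a finger pad.
Only numpy, scipy, OpenCV 4.12 (cv2) and the standard library are available. Lean on these libraries where they do the work, as an engineer would, in place of code of your own. Each camera call takes 0.05 s, during which the arm holds its last target. There are 200 camera calls.

## Working session

There is one attempt and no reset: what is moved stays moved. The work goes in short steps, Python scripts to look and compute and a tool call to move; the robot and the scene stay as the last step left them, time stands still between calls to the robot, and variables do not carry over. Pictures are saved under pics/ and viewed, at most 10 in all, crops included, and the job is handed in when it is done.

Besides the shell and the picture viewer there is one more tool, called after "Request:" as name(argument=value, ...) on one line, values as JSON. jog_arm: Moves the arm, as the interface text tells. Its arguments: {"type":"object","properties":{"deltas":{"type":"string"},"grip_force":{"type":"number"}},"required":["deltas"]}

```bash
mkdir -p pics; python3 - <<'E'
from rig import *
import cv2,numpy as np
s=observe();print(s['t'],s['ee_pos'],np.round(s['tcp_rot'],3).tolist(),s['finger_gap'])
for n in ['scene','side']:
    p,d=capture(n);cv2.imwrite(f'pics/{n}0.png',p[:,:,::-1]);np.savez(f'{n}0.npz',p=p,d=d)
    c=camera_params(n);print(n,{k:np.round(v,3).tolist() for k,v in c.items()})
E
```

```text
0.0 [ 6.74540315e+02 -1.90439222e-02  2.44641897e+02] [[-0.0, -1.0, -0.002], [-1.0, 0.0, -0.0], [0.0, 0.002, -1.0]] 0.9984261500377865
scene {'fx': 447.37, 'fy': 447.37, 'cx': 315.667, 'cy': 237.51, 'cam_to_world': [[0.871, -0.28, 0.403, 1019.039], [0.49, 0.513, -0.704, -723.051], [-0.01, 0.811, 0.585, 757.499], [0.0, 0.0, 0.0, 1.0]]}
side {'fx': 503.323, 'fy': 503.323, 'cx': 322.805, 'cy': 244.566, 'cam_to_world': [[0.905, 0.31, -0.292, 252.45], [-0.426, 0.646, -0.633, -636.256], [-0.008, 0.697, 0.717, 901.497], [0.0, 0.0, 0.0, 1.0]]}
```

View pics/scene0.png

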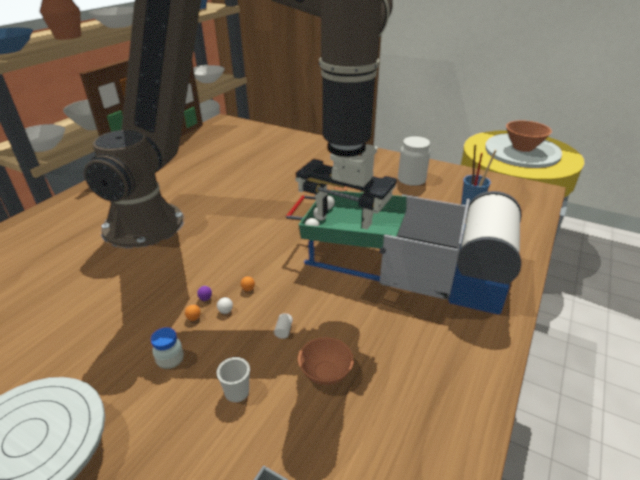

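View pics/side0.png

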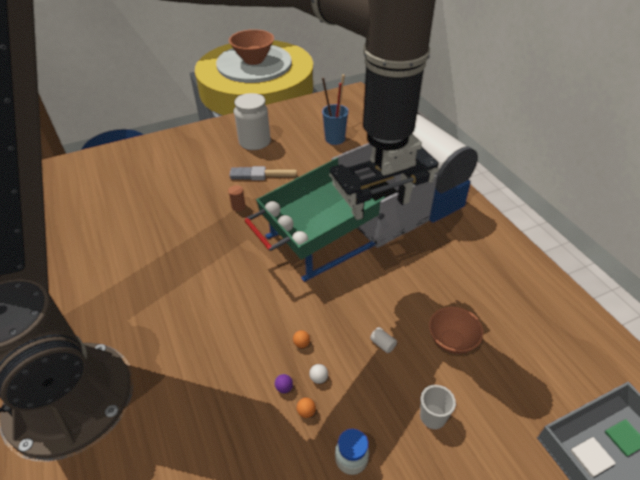

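Scene view: the ball-shaped things are orange (193,313) and (248,284), purple (204,294), and white (225,306). White fits the description; in the side view it is at (318,373). The roller is at scene (284,325) and side (384,340). In the side view the handle is at (258,233) and the tray balls at (272,209), (285,223), (299,239). I'll measure these and make one crop to confirm.

```bash
cat > h.py <<'E'
import numpy as np,cv2
def ray(c,u,v):
    M=np.array(c['cam_to_world']);d=M[:3,:3]@np.array([(u-c['cx'])/c['fx'],-(v-c['cy'])/c['fy'],-1]);return M[:3,3],d
def onz(c,u,v,z):
    o,d=ray(c,u,v);return o+d*(z-o[2])/d[2]
def two(c1,p1,c2,p2):
    o1,d1=ray(c1,*p1);o2,d2=ray(c2,*p2)
    st=np.linalg.lstsq(np.c_[d1,-d2],o2-o1,rcond=None)[0]
    a,b=o1+d1*st[0],o2+d2*st[1];return (a+b)/2,np.linalg.norm(a-b)
def blobs(m,amin=15):
    n,l,s,c=cv2.connectedComponentsWithStats(m.astype(np.uint8));return [(np.round(c[i],1).tolist(),int(s[i,4]),i) for i in range(1,n) if s[i,4]>=amin],l
def white(p):
    h=cv2.cvtColor(p,cv2.COLOR_RGB2HSV);return (h[...,1]<60)&(h[...,2]>120)
def box(m,x0,y0,x1,y1):
    r=np.zeros_like(m);r[y0:y1,x0:x1]=m[y0:y1,x0:x1];return r
E
python3 - <<'E'
from rig import *
from h import *
S=np.load('scene0.npz');D=np.load('side0.npz');cs=camera_params('scene');cd=camera_params('side')
r={}
for n,I,c,bs in [('scene',S,cs,dict(ball=(212,292,238,320),rol=(268,305,300,345))),('side',D,cd,dict(ball=(305,358,333,390),rol=(365,322,402,358),tray=(262,198,312,250)))]:
    w=white(I['p'])
    for k,b in bs.items():
        B,l=blobs(box(w,*b));print(n,k,B)
        z={'ball':18,'rol':16,'tray':105}[k]
        for q,a,i in B:
            print('   ',onz(c,*q,z).round(1))
            r[n,k]=q
            if k=='rol':
                ys,xs=np.where(l==i);print('   rect',cv2.minAreaRect(np.c_[xs,ys].astype(np.float32)))
                P=np.array([onz(c,x,y,22)[:2] for x,y in zip(xs,ys)]);print('   plane rect',cv2.minAreaRect(P.astype(np.float32)))
    p=I['p'].astype(int);red=(p[...,0]>110)&(p[...,1]<60)&(p[...,2]<70)
    red=box(red,*((275,185,320,225) if n=='scene' else (240,200,285,255)));B,l=blobs(red);print('red',n,B)
    ys,xs=np.where(l==max(B,key=lambda b:b[1])[2]);R=cv2.minAreaRect(np.c_[xs,ys].astype(np.float32));bx=cv2.boxPoints(R);print(R)
    for q in bx: print('   ',q,onz(c,*q,115).round(1))
for k in ['ball','rol']:print(k,two(cs,r['scene',k],cd,r['side',k]))
a=cv2.resize(S['p'][265:350,170:310],None,fx=4,fy=4,interpolation=2);b=cv2.resize(D['p'][195:265,235:375],None,fx=4,fy=4,interpolation=2)
cv2.imwrite('pics/crop.png',np.vstack([a,b])[:600,:,::-1])
E
```

```text
scene ball [([224.2, 304.4], 187, 1)]
    [ 452.7 -168.9   18. ]
scene rol [([282.8, 325.2], 302, 1)]
    [ 607.9 -156.3   16. ]
   rect ((282.95001220703125, 325.1499938964844), (13.28156566619873, 24.349536895751953), 18.434946060180664)
   plane rect ((611.4403686523438, -160.24586486816406), (30.832305908203125, 69.64239501953125), 19.364696502685547)
red scene [([296.2, 205.4], 45, 1)]
((296.4683837890625, 205.091064453125), (2.07301664352417, 22.01055908203125), 37.5685920715332)
    [288.9368  213.18214] [459.6 113.7 115. ]
    [302.35684 195.73604] [444.4 209.1 115. ]
    [303.99997 196.99998] [452.  205.3 115. ]
    [290.57993 214.44609] [466.8 110.5 115. ]
side ball [([317.9, 372.5], 252, 1)]
    [ 454. -169.   18.]
side rol [([381.7, 338.4], 307, 1)]
    [ 607.1 -153.    16. ]
   rect ((381.4901123046875, 338.4009704589844), (22.515119552612305, 14.494109153747559), 39.28940963745117)
   plane rect ((605.2529907226562, -155.6191864013672), (34.8433837890625, 48.4814567565918), 21.145301818847656)
side tray [([271.2, 206.1], 112, 1), ([284.6, 220.0], 124, 2), ([299.7, 237.0], 167, 3)]
    [519.9 236.1 105. ]
    [530.3 177.2 105. ]
    [539.8 110.7 105. ]
red side [([257.3, 233.1], 164, 1)]
((257.59014892578125, 233.00819396972656), (36.36247253417969, 4.993438243865967), 50.194427490234375)
    [244.03278 220.63934] [442.3 205.3 115. ]
    [247.86884 217.44263] [453.8 211.7 115. ]
    [271.14752 245.37704] [469.8 104.6 115. ]
    [267.31146 248.57376] [458.8  99.2 115. ]
ball (array([ 453.6404665 , -169.74969554,   19.24177493]), np.float64(0.20157771765631263))
rol (array([ 607.10994559, -153.8033131 ,   14.80054665]), np.float64(2.574866675014175))
```

View pics/crop.png

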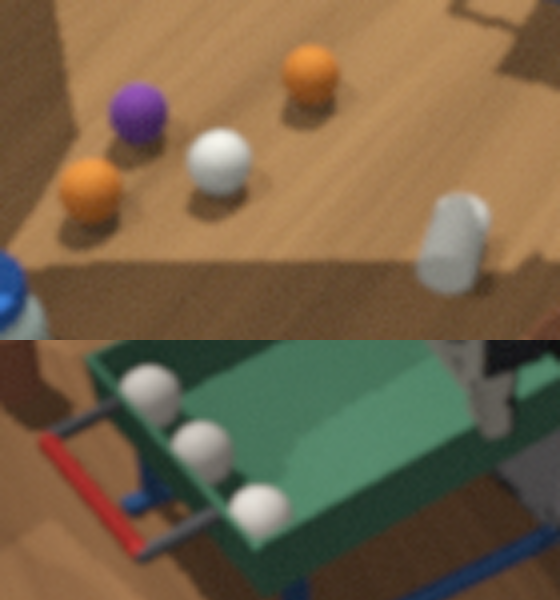

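The enlarged crop shows the white ball beside the two orange and one purple balls. The roller lies on its side, and the three tray balls are along the rear wall. Next I'll compute the neighbours and the mill frame.

```bash
python3 - <<'E'
from rig import *
from h import *
cs=camera_params('scene');cd=camera_params('side')
for a,b,n in [((193,313),(306.5,407),'or1'),((248,284),(302,339),'or2'),((204.5,294),(284.5,383),'pur'),((167,348),(352,452),'jar'),((234,380),(436,407),'cup'),((326,362),(456,330),'bowl')]:
    print(n,two(cs,a,cd,b)[0].round(0))
u=np.array([.9875,.157]);H=np.array([456,155])+267*u;print('hinge',H)
E
```

```text
or1 [ 405. -224.   15.]
or2 [457. -83.  16.]
pur [ 386. -161.   16.]
jar [ 440. -339.   31.]
cup [ 614. -336.   37.]
bowl [ 747. -212.   35.]
hinge [719.6625 196.919 ]
```

Request:
jog_arm(deltas="0 0.02 0.02 0 0;0 0.03 0.04 0 0;0 0.03 0.04 0 0;0 0.03 0.04 0.01 0;0 0.03 0.04 0.02 0;0 0.03 0.04 0.02 0;0 0 0 0 0;0 0 0 0 0")

```text
t: 0.77
ee_pos: [491.5, -142.0, 205.9]
tcp_rot: [[-0.002, -1.0, -0.001], [-1.0, 0.002, 0.0], [-0.0, 0.001, -1.0]]
force: [0.5, 0.1, 0.5]
finger_gap: 1.001
grip_force: 0.0
```

```bash
cat >> h.py <<'E'
def wray(c,u,v):
    x,y=(u-c['cx'])/c['fx'],(v-c['cy'])/c['fy'];t=np.hypot(x,y);k=np.sin(t)/max(t,1e-9)
    M=np.array(c['cam_to_world']);return M[:3,3],M[:3,:3]@np.array([x*k,-y*k,-np.cos(t)])
def wz(c,u,v,z):
    o,d=wray(c,u,v);return o+d*(z-o[2])/d[2]
E
python3 - <<'E'
from rig import *
from h import *
c=camera_params('wrist');p,d=capture('wrist');cv2.imwrite('pics/w0.png',p[:,:,::-1]);np.savez('w0.npz',p=p,d=d)
print(np.round(c['cam_to_world'],2).tolist(),c['fx'],c['cx'],c['cy'])
B,l=blobs(white(p),60)
for q,a,i in B:print(q,a,wz(c,*q,17).round(1))
E
```

```text
[[-1.0, -0.0, 0.0, 491.56], [0.0, -0.95, -0.3, -223.92], [0.0, -0.3, 0.95, 345.42], [0.0, 0.0, 0.0, 1.0]] 371.64829954431775 324.4303274447679 237.07647351598905
[164.6, 11.7] 836 [ 638.9 -340.1   17. ]
[386.9, 13.1] 527 [ 436.  -326.9   17. ]
[365.6, 182.2] 1159 [ 454.2 -172.3   17. ]
[198.9, 199.1] 1613 [ 608.5 -158.4   17. ]
[3.4, 474.8] 82 [1269.5  480.7   17. ]
```

View pics/w0.png

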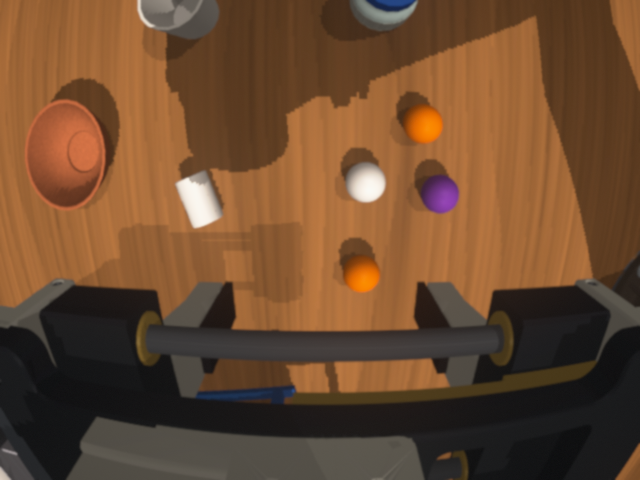

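The wrist view shows the white ball at (366,182) and the roller at (199,199), with purple at (440,194) and orange at (424,125) and (361,273). Now I'll get the roller's angle and move above the ball with a 45° turn, which clears the neighbours.

```bash
python3 - <<'E'
from rig import *
from h import *
c=camera_params('wrist');I=np.load('w0.npz')
for b,z in [((170,160,230,235),20),((340,155,395,210),18)]:
    ys,xs=np.where(box(white(I['p']),*b));P=np.array([wz(c,x,y,z)[:2] for x,y in zip(xs,ys)],np.float32)
    print(cv2.minAreaRect(P),P.mean(0)); w,v=np.linalg.eigh(np.cov(P.T));print(v[:,1],np.degrees(np.arctan2(*v[::-1,1])))
E
```

```text
((610.0573120117188, -157.76048278808594), (33.05522155761719, 48.15555191040039), 18.9581298828125) [ 610.0598 -158.0527]
[-0.30067661  0.95372615] 107.49824649892119
((456.4569396972656, -171.4812774658203), (34.38893508911133, 33.52323532104492), 46.217281341552734) [ 456.39728 -171.82472]
[0.13448939 0.99091503] 82.27090510547703
```

Request:
jog_arm(deltas="0 0.015 0.019 0.02 0;60 0.0145 0.0185 0.03 0;80 0 0 0.03 0.12;80 0 0 0.02 0.12;80 0 0 0 0.12;80 0 0 0 0.12;80 0 0 0 0.12;80 0 0 0 0.12;80 0 0 0 0.065;80 0 0 0 0")

```text
t: 1.65
ee_pos: [457.7, -169.9, 106.5]
tcp_rot: [[-0.708, -0.706, 0.001], [-0.706, 0.708, -0.0], [-0.0, -0.0, -1.0]]
force: [1.0, -0.1, -0.2]
finger_gap: 0.688
grip_force: 0.0
```

Request:
jog_arm(deltas="80 0.002 0.0015 0.025 0;80 0 0 0.03 0;80 0 0 0.02 0;80 0 0 0.0095 0;80 0 0 0 0;120 0 0 0 0;150 0 0 0 0;180 0 0 0 0;200 0 0 0 0;200 0 0 0 0", grip_force=8)

```text
t: 2.48
ee_pos: [454.2, -170.8, 22.5]
tcp_rot: [[-0.707, -0.708, 0.001], [-0.708, 0.707, 0.0], [-0.001, -0.001, -1.0]]
force: [-0.9, -0.5, -0.0]
finger_gap: 0.399
grip_force: 8.0
```

Request:
jog_arm(deltas="200 0 0 -0.015 0;200 0 0 -0.03 0;200 0 0 -0.04 0;200 0 0 -0.04 0;200 -0.01 0.004 -0.035 0;200 -0.02 0.0085 -0.02 0;200 -0.034 0.014 0 0;200 -0.034 0.014 0 0;200 -0.034 0.014 0 0;200 -0.034 0.014 0 0")

```text
t: 3.32
ee_pos: [522.8, -3.4, 202.7]
tcp_rot: [[-0.707, -0.707, 0.001], [-0.707, 0.707, 0.001], [-0.001, -0.0, -1.0]]
force: [0.9, -0.3, -1.1]
finger_gap: 0.399
grip_force: 8.0
```

Request:
jog_arm(deltas="200 -0.034 0.014 0 0;200 -0.034 0.014 0 0;200 -0.034 0.014 0 0;200 -0.034 0.014 0 0;200 -0.03 0.014 0 0.1;200 0 0 0 0.12;200 0 0 0 0.12;200 0 0 0 0.12;200 0 0 0 0.12;200 0 0 0 0.048")

```text
t: 4.15
ee_pos: [590.2, 162.0, 201.9]
tcp_rot: [[-0.989, -0.151, -0.0], [-0.151, 0.989, 0.0], [0.0, 0.0, -1.0]]
force: [0.1, -0.1, -0.9]
finger_gap: 0.398
grip_force: 8.0
```

Request:
jog_arm(deltas="200 0 0 0 0;200 0 0 0 0")

```text
t: 4.32
ee_pos: [590.3, 161.9, 202.0]
tcp_rot: [[-0.987, -0.159, -0.0], [-0.159, 0.987, 0.0], [0.0, 0.0, -1.0]]
force: [-0.2, -0.6, -0.7]
finger_gap: 0.401
grip_force: 8.0
```

Request:
jog_arm(deltas="200 -0.005 0.007 0.02 0;200 -0.0043 0.0067 0.025 0;200 0 0 0.02 0;200 0 0 0.01 0;200 0 0 0.006 0;200 0 0 0 0;200 0 0 0 0")

```text
t: 4.9
ee_pos: [597.9, 177.0, 121.8]
tcp_rot: [[-0.987, -0.158, 0.001], [-0.158, 0.987, 0.0], [-0.001, 0.0, -1.0]]
force: [-0.8, 0.0, -0.6]
finger_gap: 0.399
grip_force: 8.0
```

```bash
python3 - <<'E'
from rig import *
from h import *
p,d=capture('side');cv2.imwrite('pics/s1.png',cv2.resize(p[120:300,200:440],None,fx=3,fy=3)[:,:,::-1])
E
```

```text
(no output)
```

View pics/s1.png

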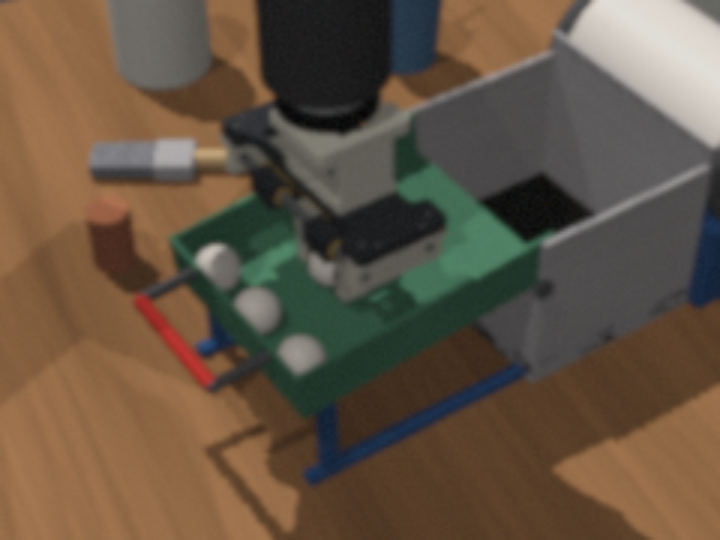

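The gripper is centred over the bed, and the ball (crop 322,268) is just above the surface. Releasing it now.

Request:
jog_arm(deltas="200 0 0 0.002 0;200 0 0 0 0;120 0 0 0 0;80 0 0 0 0;70 0 0 0 0;70 0 0 0 0;70 0 0 0 0;70 0 0 -0.01 0;70 0 0 -0.03 0;70 0 0 -0.04 0")

```text
t: 5.78
ee_pos: [595.7, 176.1, 197.3]
tcp_rot: [[-0.988, -0.157, -0.006], [-0.157, 0.988, -0.003], [0.006, -0.002, -1.0]]
force: [1.4, 0.3, -0.4]
finger_gap: 0.724
grip_force: 0.0
```

Request:
jog_arm(deltas="70 0.002 -0.016 0 0;70 0.004 -0.035 0 0;70 0.004 -0.035 0 0;70 0.004 -0.035 0 0;70 0.005 -0.035 0 0;70 0.005 -0.035 0 0;70 0.004 -0.035 0 0;70 0.004 -0.035 0 0;70 0.004 -0.035 0 0;70 0.003 -0.035 0 0")

```text
t: 6.62
ee_pos: [610.8, -158.0, 200.0]
tcp_rot: [[-0.988, -0.157, 0.001], [-0.157, 0.988, -0.0], [-0.001, -0.0, -1.0]]
force: [1.1, 0.1, 0.5]
finger_gap: 0.726
grip_force: 0.0
```

Request:
jog_arm(deltas="70 0 0 0 -0.12;70 0 0 0 -0.12;70 0 0 0 -0.12;70 0 0 0 -0.12;70 0 0 0 -0.12;70 0 0 0 -0.12;70 0 0 0 -0.12;70 0 0 0.01 -0.12;70 0 0 0.01 -0.12;70 0 0 0.01 -0.12")

```text
t: 7.45
ee_pos: [611.3, -156.3, 169.6]
tcp_rot: [[-0.206, -0.979, 0.002], [-0.979, 0.206, -0.0], [-0.0, -0.001, -1.0]]
force: [-0.1, 0.4, -0.4]
finger_gap: 0.725
grip_force: 0.0
```

Request:
jog_arm(deltas="70 0 0 0.01 -0.12;70 0 0 0 -0.12;70 0 0 0 -0.12;70 0 0 0 -0.12;70 0 0 0 -0.065;70 0 0 0 0;70 0 0 0 0")

```text
t: 8.03
ee_pos: [611.1, -156.2, 159.5]
tcp_rot: [[0.324, -0.946, 0.001], [-0.946, -0.324, -0.0], [0.0, -0.001, -1.0]]
force: [0.7, -0.5, -0.2]
finger_gap: 0.723
grip_force: 0.0
```

```bash
python3 - <<'E'
from rig import *
from h import *
c=camera_params('wrist');p,d=capture('wrist');cv2.imwrite('pics/w2.png',p[:,:,::-1])
h=cv2.cvtColor(p,cv2.COLOR_RGB2HSV)
B,l=blobs(white(p),300)
for q,a,i in B:
    ys,xs=np.where(l==i);P=np.array([wz(c,x,y,20)[:2] for x,y in zip(xs,ys)],np.float32);print(q,a,P.mean(0),cv2.minAreaRect(P))
p,d=capture('side');B,l=blobs(box(white(p),255,195,320,255));cd=camera_params('side')
print('tray',[(q,a,onz(cd,*q,106).round(0)[:2]) for q,a,i in B]);print(observe()['joint_pos'])
E
```

```text
[404.1, 17.1] 804 [ 608.4893  -334.20444] ((600.407470703125, -338.2188415527344), (69.25252532958984, 29.15880584716797), 24.88788414001465)
[579.5, 113.1] 671 [ 435.3089  -330.17596] ((434.8806457519531, -330.8854675292969), (27.40382194519043, 51.26571273803711), 56.3007698059082)
[328.3, 228.0] 2361 [ 608.6746 -158.7232] ((608.7614135742188, -158.1888885498047), (29.872739791870117, 52.30687713623047), 19.8734130859375)
tray [([271.3, 206.2], 116, array([520., 235.])), ([290.5, 216.0], 270, array([548., 183.])), ([299.3, 236.3], 141, array([539., 112.]))]
[ 5.88281952e-02  3.51606462e-01 -2.05746402e-01  5.47383866e-05
 -1.01293378e+00  2.70802824e-01]
```

Request:
jog_arm(deltas="70 0.001 0.003 0.03 0;70 0 0 0.04 0;70 0 0 0.035 0;70 0 0 0.02 0;70 0 0 0.012 0;70 0 0 0 0;110 0 0 0 0;150 0 0 0 0;200 0 0 0 0;200 0 0 0 0", grip_force=10)

```text
t: 8.97
ee_pos: [608.9, -158.0, 22.6]
tcp_rot: [[0.326, -0.945, 0.001], [-0.945, -0.326, 0.0], [0.0, -0.001, -1.0]]
force: [0.2, 0.7, 0.2]
finger_gap: 0.481
grip_force: 0.0
```

Request:
jog_arm(deltas="200 0 0 0 0;200 0 0 0 0")

```text
t: 9.13
ee_pos: [608.7, -158.0, 22.3]
tcp_rot: [[0.326, -0.945, 0.001], [-0.945, -0.326, -0.0], [0.0, -0.001, -1.0]]
force: [-0.2, 0.8, 1.2]
finger_gap: 0.363
grip_force: 10.0
```

Request:
jog_arm(deltas="200 0 0 -0.015 0;200 0 0 -0.03 0;200 0 0 -0.04 0;200 0 0 -0.04 0;200 -0.01 -0.004 -0.035 0;200 -0.02 -0.007 -0.02 0;200 -0.034 -0.0126 0 0;200 -0.034 -0.0126 0 0;200 -0.034 -0.0126 0 0;200 -0.034 -0.0126 0 0")

```text
t: 9.97
ee_pos: [611.9, 20.4, 202.3]
tcp_rot: [[0.325, -0.946, 0.0], [-0.946, -0.325, 0.0], [-0.0, -0.0, -1.0]]
force: [0.5, -0.6, -0.4]
finger_gap: 0.358
grip_force: 10.0
```

Request:
jog_arm(deltas="200 -0.034 -0.0126 0 0;200 -0.034 -0.0126 0 0;200 -0.034 -0.0126 0 0;200 -0.034 -0.0126 0 0;200 -0.015 -0.005 0 0;200 0 0 0 0.1;200 0 0 0 0.07;200 0 0 0 0;200 0 0 0 0")

```text
t: 10.72
ee_pos: [615.3, 179.6, 201.7]
tcp_rot: [[0.164, -0.987, -0.0], [-0.987, -0.164, -0.0], [0.0, 0.0, -1.0]]
force: [-0.3, -0.7, -1.2]
finger_gap: 0.36
grip_force: 10.0
```

Request:
jog_arm(deltas="200 0 0 0.025 0;200 0 0 0.025 0;200 0 0 0.018 0;200 0 0 0.01 0;200 0 0 0.0015 0;200 0 0 0 0;160 0 0 0 0;120 0 0 0 0;105 0 0 0 0;105 0 0 0 0")

```text
t: 11.55
ee_pos: [616.8, 180.3, 123.5]
tcp_rot: [[0.162, -0.987, 0.003], [-0.987, -0.162, 0.001], [-0.001, -0.003, -1.0]]
force: [6.4, 1.5, 0.1]
finger_gap: 0.538
grip_force: 4.0
```

Request:
jog_arm(deltas="105 0 0 0 0;105 0 0 0 0;105 0 0 -0.005 0;105 0 0 -0.01 0;105 0 0 -0.02 0;105 0 0 -0.03 0;80 0 0 -0.015 0;80 0 0 0 0")

```text
t: 12.22
ee_pos: [617.5, 180.5, 207.3]
tcp_rot: [[0.162, -0.987, 0.006], [-0.987, -0.162, 0.003], [-0.002, -0.007, -1.0]]
force: [0.2, 0.6, 0.1]
finger_gap: 0.665
grip_force: 0.0
```

```bash
python3 - <<'E'
from rig import *
from h import *
p,d=capture('side');np.savez('s2.npz',p=p);cv2.imwrite('pics/s2.png',cv2.resize(p[120:300,200:440],None,fx=3,fy=3)[:,:,::-1])
cd=camera_params('side');q=p.astype(int);red=(q[...,0]>110)&(q[...,1]<60)&(q[...,2]<70)
B,l=blobs(box(red,240,200,285,255));print([(b[0],onz(cd,*b[0],115)) for b in B])
ps,_=capture('scene');cs=camera_params('scene');q=ps.astype(int);red=(q[...,0]>110)&(q[...,1]<60)&(q[...,2]<70)
B2,l=blobs(box(red,275,185,320,225));print([(b[0],b[1],onz(cs,*b[0],115)) for b in B2])
E
```

```text
[([257.1, 232.7], array([455.7431266 , 155.07981837, 115.        ]))]
[([296.7, 204.9], 46, array([455.98747644, 159.3946342 , 115.        ]))]
```

View pics/s2.png

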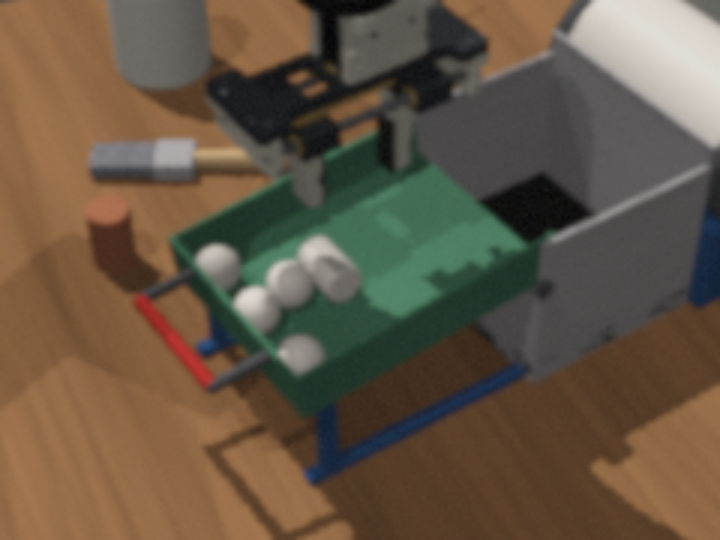

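All five pieces are in the tray: four balls, with the roller resting behind the middle ball. The handle middle is at about (456,156,115). Moving over it with a narrow opening.

Request:
jog_arm(deltas="110 0 0.02 -0.005 0;139 -0.001 0.035 0 0;139 -0.001 0.035 0 0;139 0 0.035 0 0;139 0 0.03 0 0;139 0 0.012 0 0;139 0 0 0 0;139 0 0 0 0;139 0 0 0 0")

```text
t: 13.07
ee_pos: [451.1, 155.1, 207.3]
tcp_rot: [[0.162, -0.987, 0.0], [-0.987, -0.162, -0.0], [0.0, -0.0, -1.0]]
force: [-1.3, -0.4, -0.5]
finger_gap: 0.458
grip_force: 0.0
```

```bash
python3 - <<'E'
from rig import *
from h import *
c=camera_params('wrist');s=observe();p,d=capture('wrist');cv2.imwrite('pics/w3.png',p[:,:,::-1]);q=p.astype(int);red=(q[...,0]>110)&(q[...,1]<60)&(q[...,2]<70)
B,l=blobs(red,60);print([(b,wz(c,*b[0],118)) for b in B]);print(s['ee_pos'],s['finger_gap'])
E
```

```text
[(([317.0, 235.0], 2721, 1), array([457.55895249, 144.50175375, 118.        ]))]
[451.08184738 155.14576984 207.28222836] 0.45789482168480256
```

View pics/w3.png

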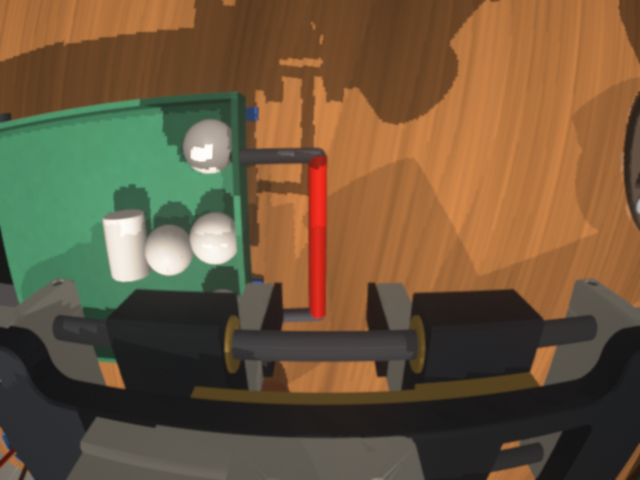

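The wrist view shows the red bar running from (318,158) to (317,317), parallel to the fingers' pads, with the tray wall at x≈240. I'll shift about 3 mm, descend and grip.

Request:
jog_arm(deltas="139 0.003 -0.003 0.02 0;139 0 0 0.025 0;139 0 0 0.02 0;139 0 0 0.015 0;139 0 0 0.01 0;139 0 0 0.004 0;139 0 0 0 0;139 0 0 0 0")

```text
t: 13.78
ee_pos: [454.5, 152.4, 113.4]
tcp_rot: [[0.161, -0.987, -0.0], [-0.987, -0.161, -0.001], [0.001, 0.0, -1.0]]
force: [0.6, -0.2, 0.0]
finger_gap: 0.453
grip_force: 0.0
```

Request:
jog_arm(deltas="160 0 0 0 0;190 0 0 0 0;220 0 0 0 0;240 0 0 0 0;240 0 0 0 0;240 0 0 0 0;240 0 0 0 0", grip_force=15)

```text
t: 14.37
ee_pos: [456.4, 153.1, 114.5]
tcp_rot: [[0.162, -0.987, 0.005], [-0.987, -0.162, 0.002], [-0.001, -0.005, -1.0]]
force: [11.5, -2.9, -3.0]
finger_gap: 0.13
grip_force: 15.0
```

```bash
python3 - <<'E'
import numpy as np
r=267;a0=np.arctan2(7,267)
f=lambda t:np.array([-265*np.cos(t-.1)+34*np.sin(t-.1),265*np.sin(t-.1)+34*np.cos(t-.1)])
T=np.r_[np.arange(0,.96,.06),.96]
for i in range(16): print(round(T[i],2),(f(T[i])-f(0)).round(1),((f(T[i+1])-f(T[i]))).round(1))
E
```

```text
0.0 [0. 0.] [ 0.9 16. ]
0.06 [ 0.9 16. ] [ 1.9 15.9]
0.12 [ 2.8 31.9] [ 2.8 15.8]
0.18 [ 5.6 47.7] [ 3.8 15.6]
0.24 [ 9.4 63.3] [ 4.7 15.3]
0.3 [14.1 78.6] [ 5.6 15. ]
0.36 [19.7 93.6] [ 6.5 14.7]
0.42 [ 26.2 108.3] [ 7.4 14.2]
0.48 [ 33.6 122.5] [ 8.2 13.8]
0.54 [ 41.8 136.3] [ 9.  13.3]
0.6 [ 50.8 149.5] [ 9.8 12.7]
0.66 [ 60.6 162.2] [10.5 12.1]
0.72 [ 71.1 174.3] [11.2 11.4]
0.78 [ 82.4 185.7] [11.9 10.7]
0.84 [ 94.3 196.4] [12.5 10. ]
0.9 [106.8 206.4] [13.1  9.2]
```

Request:
jog_arm(deltas="240 0 -0.001 -0.004 0;240 0 -0.0015 -0.008 0;240 0 -0.001 -0.008 0;240 0 -0.001 -0.008 0;240 0 -0.0015 -0.008 0;240 0 -0.0015 -0.008 0;240 0 -0.0019 -0.0078 0;240 0 -0.0019 -0.0078 0;240 0 -0.0024 -0.0077 0;240 0 -0.0024 -0.0076 0")

```text
t: 15.2
ee_pos: [468.8, 154.8, 188.7]
tcp_rot: [[0.161, -0.987, -0.002], [-0.987, -0.161, -0.0], [-0.0, 0.002, -1.0]]
force: [-3.2, 4.2, -3.1]
finger_gap: 0.131
grip_force: 15.0
```

Request:
jog_arm(deltas="240 0 -0.0027 -0.0076 0;240 0 -0.0028 -0.0075 0;240 0 -0.003 -0.0075 0;240 0 -0.0032 -0.0074 0;240 0 -0.0035 -0.0073 0;240 0 -0.0037 -0.0071 0;240 0 -0.0039 -0.007 0;240 0 -0.0041 -0.0069 0;240 0 -0.0043 -0.0068 0;240 0 -0.0046 -0.0066 0")

```text
t: 16.03
ee_pos: [502.7, 160.1, 260.6]
tcp_rot: [[0.161, -0.987, -0.005], [-0.987, -0.161, -0.001], [0.0, 0.005, -1.0]]
force: [-13.6, 4.0, 5.6]
finger_gap: 0.129
grip_force: 15.0
```

Request:
jog_arm(deltas="240 0 -0.0048 -0.0065 0;240 0 -0.005 -0.0063 0;240 0 -0.0052 -0.0062 0;240 0 -0.0053 -0.006 0;240 0 -0.0055 -0.0058 0;240 0 -0.0057 -0.0057 0;240 0 -0.0059 -0.0054 0;240 0 -0.006 -0.0053 0;240 0 -0.0062 -0.005 0;240 0 -0.0064 -0.0048 0")

```text
t: 16.87
ee_pos: [558.4, 168.5, 320.2]
tcp_rot: [[0.162, -0.987, -0.002], [-0.987, -0.162, -0.001], [0.001, 0.002, -1.0]]
force: [-15.2, 0.3, 16.5]
finger_gap: 0.128
grip_force: 15.0
```

Request:
jog_arm(deltas="240 0 0 0 0;240 0 0 0 0;240 0 0 0 0;240 0 0 0 0;240 0 0 0 0;240 0 0 0 0;240 0 0 0 0;240 0 0 0 0")

```text
t: 17.53
ee_pos: [558.6, 168.5, 320.3]
tcp_rot: [[0.162, -0.987, -0.001], [-0.987, -0.162, -0.001], [0.001, 0.001, -1.0]]
force: [-14.9, -0.4, 17.4]
finger_gap: 0.129
grip_force: 15.0
```

```bash
python3 - <<'E'
from rig import *
from h import *
a=capture('side')[0][100:320,180:480];b=capture('scene')[0][130:350,260:560]
cv2.imwrite('pics/up.png',cv2.resize(np.hstack([a,b]),(800,293))[:,:,::-1])
E
```

```text
(no output)
```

View pics/up.png

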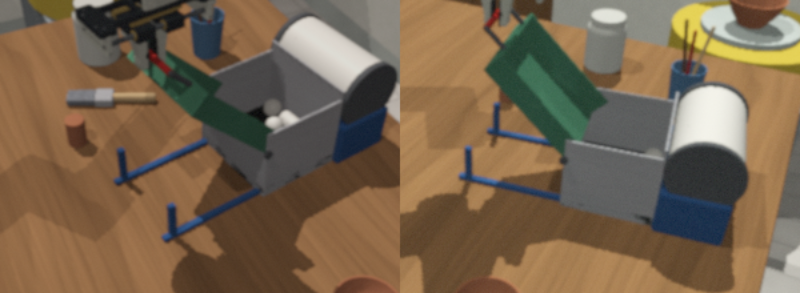

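The tray is empty, and pieces are visible inside the hopper (left panel, about 272–290, 105–125). Working out the lowering arc.

```bash
python3 - <<'E'
import numpy as np
f=lambda t:np.array([-265*np.cos(t-.1)+34*np.sin(t-.1),265*np.sin(t-.1)+34*np.cos(t-.1)])
T=np.r_[.885,.87,.84,np.linspace(.805,.14,20),.11,.085,.062,.042,.025,.012,.004,0]
d=np.round(-np.diff([f(t) for t in T],axis=0)/1000,4)
for i in range(0,len(d),10):print(';'.join(f'240 0 {a:g} {b:g} 0' for a,b in d[i:i+10]))
E
```

```text
240 0 0.0032 0.0025 0;240 0 0.0062 0.0051 0;240 0 0.007 0.0062 0;240 0 0.0068 0.0064 0;240 0 0.0066 0.0066 0;240 0 0.0063 0.0069 0;240 0 0.0061 0.0071 0;240 0 0.0058 0.0073 0;240 0 0.0056 0.0075 0;240 0 0.0053 0.0077 0
240 0 0.005 0.0079 0;240 0 0.0048 0.008 0;240 0 0.0045 0.0082 0;240 0 0.0042 0.0084 0;240 0 0.0039 0.0085 0;240 0 0.0036 0.0086 0;240 0 0.0033 0.0088 0;240 0 0.003 0.0089 0;240 0 0.0027 0.009 0;240 0 0.0024 0.009 0
240 0 0.002 0.0091 0;240 0 0.0017 0.0092 0;240 0 0.0012 0.0079 0;240 0 0.0008 0.0066 0;240 0 0.0006 0.0061 0;240 0 0.0004 0.0053 0;240 0 0.0003 0.0045 0;240 0 0.0002 0.0035 0;240 0 0.0001 0.0021 0;240 0 0 0.0011 0
```

Request:
jog_arm(deltas="240 0 0.0026 -0.003 0;240 0 0.003 0.0025 0;240 0 0.006 0.005 0;240 0 0.007 0.006 0;240 0 0.007 0.0065 0;240 0 0.0066 0.0066 0;240 0 0.0063 0.007 0;240 0 0.006 0.007 0;240 0 0.006 0.0073 0;240 0 0.0055 0.0075 0")

```text
t: 18.47
ee_pos: [504.4, 160.5, 263.9]
tcp_rot: [[0.161, -0.987, -0.0], [-0.987, -0.161, 0.0], [-0.0, 0.0, -1.0]]
force: [0.9, -0.3, -0.9]
finger_gap: 0.132
grip_force: 15.0
```

Request:
jog_arm(deltas="240 0 0.0053 0.0077 0;240 0 0.005 0.008 0;240 0 0.0048 0.008 0;240 0 0.0045 0.0082 0;240 0 0.0042 0.0084 0;240 0 0.004 0.0085 0;240 0 0.0036 0.0086 0;240 0 0.0033 0.0088 0;240 0 0.003 0.009 0;240 0 0.0027 0.009 0")

```text
t: 19.3
ee_pos: [465.1, 154.5, 179.6]
tcp_rot: [[0.161, -0.987, 0.001], [-0.987, -0.161, 0.001], [-0.001, -0.001, -1.0]]
force: [1.0, 2.3, -1.6]
finger_gap: 0.133
grip_force: 15.0
```

Request:
jog_arm(deltas="240 0 0.0022 0.009 0;240 0 0.0018 0.009 0;240 0 0.0015 0.009 0;240 0 0.0012 0.008 0;240 0 0.0008 0.007 0;240 0 0.0006 0.006 0;240 0 0.0004 0.005 0;240 0 0.0002 0.004 0;240 0 0.0001 0.003 0;240 0 0 0.002 0")

```text
t: 20.13
ee_pos: [456.6, 152.7, 118.7]
tcp_rot: [[0.162, -0.987, 0.0], [-0.987, -0.162, -0.0], [0.0, 0.0, -1.0]]
force: [-10.4, 3.6, 20.6]
finger_gap: 0.13
grip_force: 15.0
```

Request:
jog_arm(deltas="240 0 0 0.001 0;240 0 0 0.001 0;240 0 0 0.001 0;240 0 0 0 0;240 0 0 0 0")

```text
t: 20.55
ee_pos: [456.7, 152.4, 117.2]
tcp_rot: [[0.162, -0.987, 0.001], [-0.987, -0.162, -0.001], [0.001, -0.001, -1.0]]
force: [-8.4, 1.7, 18.0]
finger_gap: 0.131
grip_force: 15.0
```

The tool meets 18 N upward at z=117. I'll check whether the tray is on its stop by measuring the handle and tray in the camera images against the earlier ones.

```bash
python3 - <<'E'
from rig import *
from h import *
A=np.load('side0.npz')['p'];B=capture('side')[0];p=B
def red(p):
    q=p.astype(int);return box((q[...,0]>110)&(q[...,1]<60)&(q[...,2]<70),230,190,290,260)
def green(p):
    h=cv2.cvtColor(p,cv2.COLOR_RGB2HSV);return (h[...,0]>65)&(h[...,0]<90)&(h[...,1]>90)
for I in (A,B):
    for m in (red(I),green(I)):
        ys,xs=np.where(m);i=ys.argmax();print(len(xs),xs.min(),xs.max(),ys.min(),ys.max(),(xs[i],ys[i]))
cv2.imwrite('pics/dn.png',np.hstack([cv2.resize(I[160:300,220:360],(400,400)) for I in (A,B)])[:,:,::-1])
E
```

```text
164 245 269 219 248 (np.int64(267), np.int64(248))
5248 46 639 145 455 (np.int64(627), np.int64(455))
43 259 269 234 248 (np.int64(267), np.int64(248))
6011 271 639 160 454 (np.int64(626), np.int64(454))
```

View pics/dn.png

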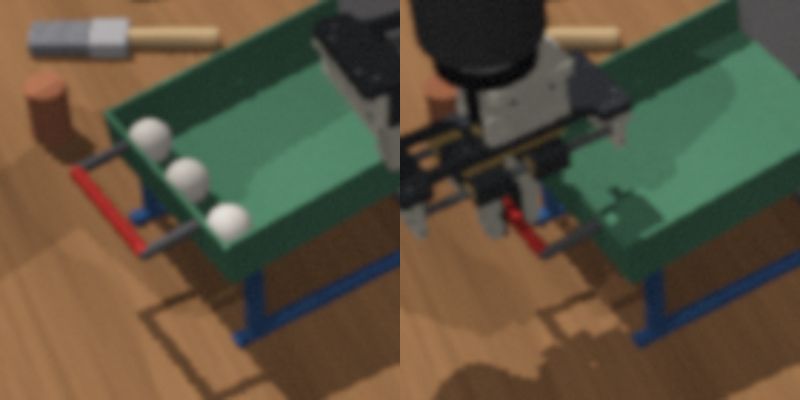

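The handle end is at the same pixel as before, (267,248), and the empty bed lies as at the start. So the tray is on its stop and the bar has only slipped a little in the pads. Relaxing, opening and backing off upward.

Request:
jog_arm(deltas="240 0 0.001 -0.001 0;240 0 0 -0.0005 0;190 0 0 0 0;160 0 0 0 0;139 0 0 0 0;139 0 0 0 0;139 0 0 0 0;139 0 0 0 0")

```text
t: 21.27
ee_pos: [455.4, 152.4, 116.8]
tcp_rot: [[0.161, -0.987, -0.001], [-0.987, -0.161, -0.0], [0.0, 0.001, -1.0]]
force: [0.1, -0.3, 0.5]
finger_gap: 0.447
grip_force: 0.0
```

Request:
jog_arm(deltas="139 0 0 -0.005 0;139 0 0 -0.01 0;139 0 0 -0.02 0;139 0 0 -0.03 0;139 0 0 -0.04 0;139 0 0 -0.04 0;139 0 -0.02 0 0;139 0 -0.03 0 0;139 0 0 0 0;139 0 0 0 0")

```text
t: 22.1
ee_pos: [505.4, 160.6, 261.6]
tcp_rot: [[0.16, -0.987, -0.001], [-0.987, -0.16, -0.001], [0.0, 0.001, -1.0]]
force: [-0.2, -0.5, -1.3]
finger_gap: 0.453
grip_force: 0.0
```

```bash
python3 - <<'E'
from rig import *
from h import *
s=observe();print(s['t'],s['ee_pos'],s['force'])
a=capture('side')[0];b=capture('scene')[0];q=a.astype(int);m=box((q[...,0]>110)&(q[...,1]<60)&(q[...,2]<70),230,190,290,260);ys,xs=np.where(m);print(len(xs),ys.max())
A=cv2.resize(a[140:260,225:465],(800,400));B=cv2.resize(b,(266,200));C=cv2.resize(a,(266,200))
out=np.zeros((600,800,3),np.uint8);out[:400]=A;out[400:,:266]=B;out[400:,266:532]=C
cv2.imwrite('pics/end.png',out[:,:,::-1])
E
```

```text
22.1 [505.4455569  160.63132355 261.59669791] [-0.15812452 -0.50373987 -1.28299882]
157 248
```

View pics/end.png

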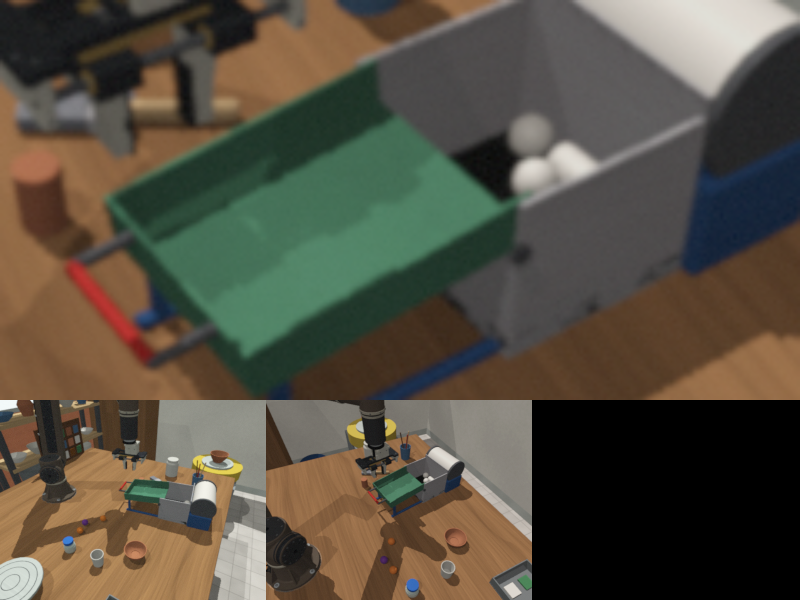

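The tray is empty and down, and nothing white is left on the bench. The roller and two balls show in the hopper at (530,132), (533,177) and (575,160); the near wall hides the rest. I'll count the pieces from above with the wrist camera, by numbers only.

Request:
jog_arm(deltas="139 0 -0.02 -0.02 0;139 0 -0.035 -0.02 0;139 0 -0.035 0 0;139 0 -0.035 0 0;139 0 -0.035 0 0;139 0 -0.035 0 0;139 0 -0.035 0 0;139 0 -0.02 0 0;139 0 0 0 0;139 0 0 0 0")

```text
t: 23.03
ee_pos: [751.5, 201.0, 300.0]
tcp_rot: [[0.161, -0.987, -0.003], [-0.987, -0.161, -0.001], [0.001, 0.003, -1.0]]
force: [-0.3, 0.2, 0.3]
finger_gap: 0.455
grip_force: 0.0
```

```bash
python3 - <<'E'
from rig import *
from h import *
c=camera_params('wrist');p,d=capture('wrist')
print(observe()['ee_pos'])
u=np.array([.987,.16]);v=np.array([-.16,.987]);H=np.array([720,197])
g=cv2.cvtColor(p,cv2.COLOR_RGB2GRAY);h=cv2.cvtColor(p,cv2.COLOR_RGB2HSV)
C=cv2.HoughCircles(cv2.GaussianBlur(g,(5,5),1),cv2.HOUGH_GRADIENT,1,18,param1=100,param2=18,minRadius=10,maxRadius=30)
for x,y,r in ([] if C is None else C[0]):
    q=wz(c,x,y,40)[:2]-H;a,b=q@u,q@v
    if -10<a<185 and -115<b<115: print('circ',x,y,r,round(a),round(b),h[int(y),int(x)],d[int(y),int(x)])
for t in (110,140,170):
  B,l=blobs((h[...,1]<40)&(h[...,2]>t),100)
  for q,a,i in B:
    w=wz(c,*q,40)[:2]-H;A,b=w@u,w@v
    if -10<A<200 and -115<b<115:print(t,q,a,round(A),round(b))
E
```

```text
[750.96376261 200.97632023 301.15237525]
circ 277.5 190.5 16.8 82 -11 [140   7 104] 419.74588
circ 249.5 205.5 15.6 114 5 [ 16  18 242] 391.7367
circ 223.5 244.5 15.8 148 51 [ 15  31 131] 406.9336
circ 266.5 123.5 15.5 93 -85 [ 24   5 253] 365.60684
circ 217.5 139.5 15.2 148 -69 [ 20   6 253] 369.78708
110 [252.0, 99.7] 1534 108 -111
110 [266.3, 123.5] 864 93 -85
110 [217.8, 139.2] 865 147 -70
110 [231.1, 200.2] 2032 135 -1
110 [223.0, 244.3] 587 149 51
140 [266.3, 124.3] 770 93 -84
140 [217.9, 139.4] 784 147 -69
140 [231.0, 200.7] 1865 135 0
170 [266.2, 124.9] 675 93 -83
170 [217.8, 140.0] 701 147 -69
170 [219.2, 196.9] 1022 149 -5
170 [248.9, 207.2] 619 115 7
```

All five pieces are in the hopper: balls at (93,−85), (147,−70), (115,7) and (149,51), and the roller at (149,−5), in mill mm.

```bash
python3 -c "
from rig import *
print(finish_job())"
```

```text
the job is handed in; nothing more can be done
None
```

The job is handed in: the ball and the roller went into the tray, all five pieces are in the hopper, and the tray is back down on its stop with the robot clear, at about 23 s of the 72 s allowed.

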